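# Clip the welded bar into the sprung sample holder

### The job

Load the welded steel bar into the sprung holder: press the tall sprung jaw back to open the gap, set the bar weld side up flat and centred on the ledge between the two jaws and let the jaw close on it. Then swing the red keeper arm over the end of the bar as far as it goes, and let go. Leave the tin, the magnifier, the eyepiece and the disc block where they stand.

Things in the scene. Friction and masses are not known exactly. Their poses are not given: they have to be found in the camera images.
- bar_center (a point): Centre of the loose welded steel bar, 110 x 24 x 28 mm (own x, y, z), about 0.55 kg, a dark band and a bright weld bead across the middle of its top face. It lies on the worktop weld side up; its own x runs along the bar. Its two ends are alike.
- seat (a point): Where the bar's centre must end in the holder, 32 mm above the worktop. Its x axis runs level along the holder from the low fixed jaw towards the tall sprung jaw, y level across, z up. The bar lies along x on a ledge 16 mm wide, top 18 mm above the worktop, between fixed jaw face at x = -55 mm and sprung jaw face at x = +37 mm at rest: gap 92 mm, shorter than the bar.
- holder: The holder: grey base plate, 235 x 60 x 10 mm, fixed to the worktop. Origin on the worktop straight below the seat, axes as the seat's. The plate runs from x = -95 to +140 mm; a blue spring housing 61 mm high stands from x = 88; the keeper's post stands at x = -78, y = +38 mm.
- fixed_jaw (a point): Middle of the top inner edge of the low steel fixed jaw, 28 mm above the worktop; the jaw is 18 thick, 36 wide. A level bar held with its underside above this jaw can press the sprung jaw back with its own end until its other end clears the fixed jaw, and then be lowered.
- jaw_face (a point): Point on the face of the tall sprung jaw, mid-width, 46 mm above the worktop; the steel jaw plate is 12 thick, 44 wide and its top is 67 mm above the worktop. It moves with the jaw.
- sprung_jaw (a joint): How far the sprung jaw is pressed back along the seat's +x, in m: 0 at rest, 0.040 at its stop, about 0.018 with the bar clamped. The spring pushes with 5 N at rest, 8 N at 0.018 and 11 N at the stop; it shuts at once when let go.
- keeper (a joint): Angle of the red keeper arm about its upright pivot, rad: 0 = closed against its stop, the arm reaching slantwise over the bar's end near the fixed jaw, 4 mm above the bar; it grows as the arm opens, clockwise seen from above, to 2.6. Closing is therefore anticlockwise from above. Light friction: it stays where it is left (about 1 N at the knob moves it).
- keeper_knob (a point): Centre of the black round knob, which spins freely on its pin, standing on the outer end of the keeper arm: 20 mm diameter, from 60 to 83 mm above the worktop, centre 71.5; the red arm below it is 14 wide, its top 58 above the worktop. 56 mm from the pivot.
- keeper_pivot (a point): On the upright axis of the keeper arm, at the height of the knob's centre.
- tin: Bystander: round green-lidded tin, 66 mm diameter, 34 high. Origin at the centre of its underside.
- magnifier: Bystander: black waisted loupe, 33 mm diameter, 35 high. Origin under its centre.
- eyepiece_1: Bystander: black and white eyepiece, 32 mm diameter, 46 high. Origin under its centre.
- disc_block: Bystander: round steel test block, 60 mm diameter, 14 high. Origin under its centre.
Not all that is in view belongs to the job. Of the things that look like the part that bears bar_center, take the one that is farthest from the robot's base at the start.

How it is judged:
On the way, in this order (a step that is already met when the one before it is completed fails the run):
1. the bar sits on the ledge, clamped between the jaws and let go (x of bar_center in the frame of seat between -0.005 and 0.005 m and y of bar_center in the frame of seat between -0.007 and 0.007 m and z of bar_center in the frame of seat between -0.004 and 0.004 m and angle between the x axis of bar_center and the x axis of seat, either way round below 0.1 rad and angle between bar_center's own z axis and vertical below 0.1 rad and value of joint sprung_jaw between 0.013 and 0.023 m and contact force between bar and the fingers below 0.3 N), for 0.2 s.
2. the keeper arm is swung over the bar (value of joint keeper below 0.15 rad), for 0.2 s.
At the end, for the whole second after the job is handed in: Bar released, at rest, weld side up on the ledge between the jaws: within 5 mm of the seat along, 7 mm across, 4 mm in height, 0.1 rad of the holder's direction and of level; sprung jaw held back 13 to 23 mm; keeper arm within 0.15 rad of its closed stop (all of step 1 and value of joint keeper below 0.15 rad and linear speed of bar below 0.01 m/s); the robot touches nothing.
It fails at once if tin is moved by more than 30 mm or toppled (distance of tin from where it was at the start of the episode above 0.03 m or angle between tin's own z axis and vertical above 0.5 rad).
It fails at once if magnifier is moved by more than 30 mm or toppled (distance of magnifier from where it was at the start of the episode above 0.03 m or angle between magnifier's own z axis and vertical above 0.5 rad).
It fails at once if eyepiece_1 is moved by more than 30 mm or toppled (distance of eyepiece_1 from where it was at the start of the episode above 0.03 m or angle between eyepiece_1's own z axis and vertical above 0.5 rad).
It fails at once if disc_block is moved by more than 30 mm or toppled (distance of disc_block from where it was at the start of the episode above 0.03 m or angle between disc_block's own z axis and vertical above 0.5 rad).
It also fails if it takes over 58 s, if anything falls off the work surface, if the arm or the gripper's body presses on something with over 40 N, if the wrist force passes 120 N, or if a joint passes its speed limit or range.

### The arm

A 6-joint arm with a two-finger parallel gripper is mounted at the origin on a cart in front of the work surface, level with it; the furniture and walls round the work are solid. World frame = base frame: x ahead of the robot, y to its left, z up, the work surface at z = 0. Lengths are in m, angles in rad, forces in N, time in s.
With the tool pointing down it reaches from about 0.25 to 0.775 m from the base axis. Payload 4 kg.
Tool frame: the origin (TCP) lies at the very end of the fingers, on their centre line; the grasp point (between the pads) lies 19 mm behind it; z points along the fingers, y is the line along which they close (so a half turn about z gives the same grasp; the last joint's range is limited). The gripper opens to 94 mm and grips with 3 to 60 N. Pads are 16 mm wide; open, the fingers measure 119 mm over their backs; the gripper's body (75 mm by 177 mm) begins 78 mm behind the grasp point.
Start: joints at [1.238, 0.087, 1.371, -0, 1.684, -0.103], TCP at [0.125, 0.536, 0.206] pointing down, gripper open.
Joint ranges: [-3.1, 3.1], [-0.76, 2.03], [0.27, 2.55], [-1.08, 4.22], [0.17, 2.65], [-2.57, 2.57]. Speed limits (rad/s): [2.79, 2.79, 3.14, 3.14, 3.14, 3.14].

### API

Orientations are given as [roll, pitch, yaw] about the fixed x, y, z axes, in that order (R = Rz(yaw) Ry(pitch) Rx(roll)).
In Python, from bench import robot gives the robot as it stands. The module is installed in compiled form; this text tells all that it offers.
- The arm moves only by the tool move_arm, never from a script. Its argument "deltas" is one flat list of numbers, 7 for each row, row after row: the turn, a rotation vector about the tool's x, y, z in rad, then the shift along the tool's x, y, z in cm, then the closure, from -1 (fully open) to 1 (shut). A call has 1 to 8 rows; each row is the pose to reach, as a shift and turn from the pose commanded when the call began, along the tool's axes at that moment; what a row does not reach only later rows make up. A row lasts 1/10 s, in which the tool goes at most 50 mm and 8.59 degrees, less where a joint would pass 70% of its speed; a pose out of reach is approached as far as the arm can. A call with a gripper value outside its range is refused whole. The fingers move at their own pace and stop on an object; the grip force is fixed at half the most. Time passes only in rows, so rows that repeat a pose let the fingers close. It gives the time, the measured TCP pose, the force, the opening and the grip force at its end, in the units of the state.
- robot.get_obs(): the state, without advancing time (a new reading comes with each control period).
- robot.snapshot(name): name is "scene" or "top" or "wrist"; returns a dict with "image" (420x560x3 uint8, red, green, blue), "depth" (420x560 float32, m along the optical axis (not along the pixel's ray), 0 where there is no reading), "fov_y" (degrees; the focal length in pixels is half the picture's height over the tangent of half this angle, whatever the lens; pixels are square), "cx", "cy" (the principal point, pixels), "origin" and "orientation" of the camera in the world; the wrist camera has in their place "T_tool_cam" (4x4, takes a point from camera to tool coordinates, whose origin is the TCP and whose axes are the flange's). Camera axes: x right, y up, looking along -z (the intrinsics and any distortion apply to the point x, -y, -z); pixel columns grow to the right and rows downward; lengths in m; the calibration is good to about 2 mm. A picture is of the moment at which its call begins: read the wrist's pose just before it.
- robot.close_job(): hands the job in; it is judged then, once.
The state is a dict: "time": time; "joint_positions": joint angles; "qvel": joint speeds; "joint_torque": joint torques, N m; "tool_pos": TCP position; "ee_rot": TCP orientation; "wrist_force": force on the tool from outside, world axes, zero at the start; "wrist_torque": the same for the moment, N m; "width": finger opening in m; "finger_force": force on a finger pad.
Only numpy, scipy, OpenCV 4.12 (cv2) and the standard library are available. Lean on these libraries where they do the work, as an engineer would, in place of code of your own. Each camera call takes 0.05 s, during which the arm holds its last target. There are 200 camera calls.

## Working session

There is one attempt and no reset: what is moved stays moved. The work goes in short steps, Python scripts to look and compute and a tool call to move; the robot and the scene stay as the last step left them, time stands still between calls to the robot, and variables do not carry over. Pictures are saved under pics/ and viewed, at most 10 in all, crops included, and the job is handed in when it is done.

Besides the shell and the picture viewer there is one more tool, called after "Emit:" as name(argument=value, ...) on one line, values as JSON. move_arm: Moves the arm, as the interface text tells. Its arguments: {"type":"object","properties":{"deltas":{"type":"array","items":{"type":"number"}}},"required":["deltas"]}

```bash
mkdir -p pics
cat > h.py <<'E'
import numpy as np, cv2, pickle
from scipy.spatial.transform import Rotation as R
from bench import robot
def snap(n):
    o=robot.get_obs(); s=robot.snapshot(n)
    if n=="wrist":
        T=np.eye(4);T[:3,:3]=R.from_euler('xyz',o['ee_rot']).as_matrix();T[:3,3]=o['tool_pos'];T=T@np.array(s['T_tool_cam'])
    else:
        T=np.eye(4);q=np.array(s['orientation']);T[:3,3]=s['origin']
        T[:3,:3]=q if q.shape==(3,3) else R.from_euler('xyz',q).as_matrix()
    s['T']=T; return s
def K(s): return 210/np.tan(np.radians(s['fov_y'])/2)
def cloud(s):
    f=K(s);v,u=np.mgrid[:420,:560];d=s['depth']
    P=np.stack([(u-s['cx'])/f*d,-(v-s['cy'])/f*d,-d],-1)
    W=P@s['T'][:3,:3].T+s['T'][:3,3]; W[d==0]=np.nan; return W
def proj(s,p):
    q=(np.asarray(p)-s['T'][:3,3])@s['T'][:3,:3];f=K(s)
    return np.stack([s['cx']+f*q[...,0]/-q[...,2],s['cy']-f*q[...,1]/-q[...,2]],-1)
def save(s,n): cv2.imwrite('pics/%s.png'%n,s['image'][:,:,::-1])
E
python3 - <<'E'
from h import *
o=robot.get_obs();print({k:np.round(v,3) for k,v in o.items()})
for n in ("scene","top"):
    s=snap(n);save(s,n);pickle.dump(s,open(n+'.pkl','wb'));print({k:v for k,v in s.items() if k not in('image','depth')})
E
```

```text
{'time': np.float64(0.0), 'joint_positions': array([ 1.238,  0.088,  1.372, -0.   ,  1.684, -0.103]), 'qvel': array([ 0.   ,  0.001, -0.001,  0.001,  0.   , -0.   ]), 'joint_torque': array([ 1.0000e-03, -3.4020e+01, -3.0242e+01,  7.2000e-02,  3.3000e-02,
       -0.0000e+00]), 'tool_pos': array([0.125, 0.535, 0.204]), 'ee_rot': array([-3.139, -0.   ,  2.912]), 'wrist_force': array([0.138, 0.467, 0.235]), 'wrist_torque': array([-0.012, -0.039,  0.012]), 'finger_force': np.float64(0.0), 'width': np.float64(0.094)}
{'fov_y': 49.90138519567474, 'cx': 283.449994056229, 'cy': 207.90798525191897, 'origin': array([-0.19233612, -0.78346447,  0.66970172]), 'orientation': array([ 1.0370943 , -0.01042304, -0.85340562]), 'T': array([[ 0.65738504,  0.37743633, -0.65221678, -0.19233612],
       [-0.75348277,  0.34120734, -0.56199757, -0.78346447],
       [ 0.01042285,  0.8608829 ,  0.50869637,  0.66970172],
       [ 0.        ,  0.        ,  0.        ,  1.        ]])}
{'fov_y': 56.18512995971393, 'cx': 273.71383868623195, 'cy': 210.64719057059003, 'origin': array([ 0.34166453, -0.16194799,  1.13877405]), 'orientation': array([ 1.97561070e-01,  1.24732039e-03, -1.55546472e+00]), 'T': array([[ 0.015331  ,  0.98043672, -0.19623661,  0.34166453],
       [-0.9998817 ,  0.014788  , -0.00423206, -0.16194799],
       [-0.00124732,  0.19627828,  0.98054744,  1.13877405],
       [ 0.        ,  0.        ,  0.        ,  1.        ]])}
```

View pics/top.png

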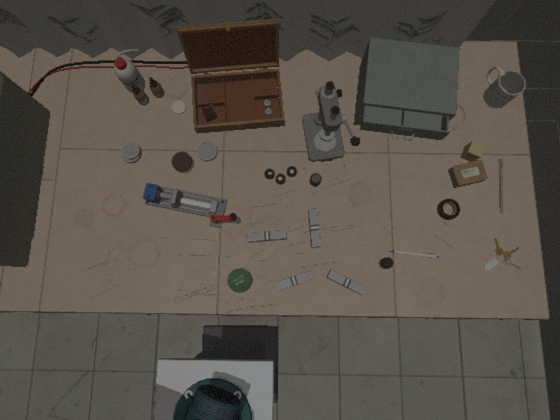

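View pics/scene.png

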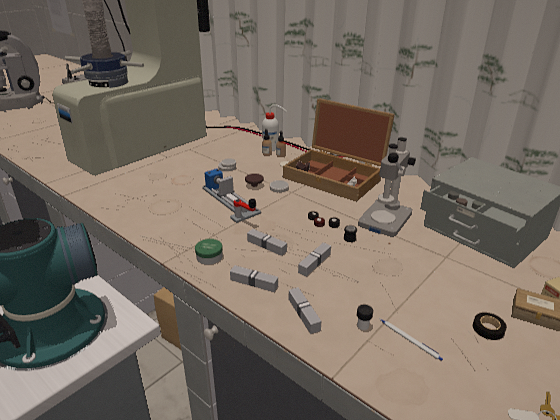

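The top view shows four look-alike bars at (267,236), (314,228), (294,281) and (347,283). The base is near (216,405), so (314,228) looks farthest. The holder runs from (150,192), the blue spring housing, to (225,215), with the red keeper and knob at (233,217). Next I'll measure these and enlarge a crop to confirm.

Run:
```python
from h import *
for n in ("top","scene"):
    s=pickle.load(open(n+'.pkl','rb'));W=cloud(s)
    print(n,'tcp px',proj(s,[0.125,.535,.204]))
    g=s['image'].astype(int)
    m=(W[...,2]>0.015)&(W[...,2]<0.045)
    k,l,st,c=cv2.connectedComponentsWithStats(m.astype(np.uint8))
    for i in range(1,k):
        if st[i,4]<40: continue
        P=W[l==i]; 
        if not(0.1<P[:,0].mean()<.8): continue
        r=cv2.minAreaRect((P[:,:2]*1000).astype(np.float32))
        top=np.percentile(P[:,2],90)
        Q=P[P[:,2]>top-.006]
        rt=cv2.minAreaRect((Q[:,:2]*1000).astype(np.float32))
        print(np.round(c[i]),st[i,4],'ztop %.3f'%top,np.round(P.mean(0),3),'rect',np.round(rt[0]),np.round(rt[1]),round(rt[2]),'r %.3f'%np.hypot(*rt[0]))
s=pickle.load(open('top.pkl','rb'))
a=cv2.resize(s['image'][200:300,225:375],None,fx=5,fy=5,interpolation=3)[:, :, ::-1]
b=cv2.resize(s['image'][170:240,130:260],None,fx=5,fy=5,interpolation=3)[:, :, ::-1]
cv2.imwrite('pics/bars.png',cv2.convertScaleAbs(a,alpha=1.6)); 
t=pickle.load(open('scene.pkl','rb'));b2=cv2.resize(t['image'][155:230,190:290],None,fx=4,fy=4,interpolation=3)[:,:,::-1]
b=cv2.resize(b,(400,215)); cv2.imwrite('pics/hold.png',cv2.convertScaleAbs(np.vstack([b,b2]),alpha=1.5))
```

```text
top tcp px [-39.85570382 383.61892611]
[ 35. 190.] 1025 ztop 0.042 [0.618 0.536 0.03 ] rect [632. 536.] [ 17. 470.] 88 r 828.608
[320. 140.] 1207 ztop 0.031 [ 0.783 -0.294  0.026] rect [ 797. -301.] [152. 107.] 9 r 851.703
[207. 150.] 147 ztop 0.018 [0.75  0.046 0.017] rect [749.  45.] [60. 53.] 19 r 750.166
[130. 151.] 281 ztop 0.029 [0.739 0.274 0.025] rect [742. 272.] [49. 48.] 46 r 790.728
[468. 170.] 827 ztop 0.040 [ 0.691 -0.722  0.035] rect [ 713. -718.] [120.  93.] 14 r 1011.872
[181. 161.] 314 ztop 0.033 [0.708 0.118 0.031] rect [710. 118.] [57. 57.] 47 r 719.632
[291. 171.] 80 ztop 0.023 [ 0.688 -0.207  0.02 ] rect [ 687. -206.] [27. 28.] 39 r 717.727
[269. 173.] 52 ztop 0.019 [ 0.68  -0.141  0.017] rect [ 680. -140.] [26. 27.] 59 r 694.052
[315. 178.] 110 ztop 0.039 [ 0.66  -0.276  0.034] rect [ 661. -276.] [29. 31.] 89 r 716.215
[280. 178.] 58 ztop 0.019 [ 0.664 -0.173  0.017] rect [ 665. -173.] [28. 26.] 65 r 686.901
[192. 203.] 486 ztop 0.031 [0.585 0.082 0.022] rect [591. 109.] [203.  43.] 82 r 601.279
[449. 208.] 244 ztop 0.022 [ 0.581 -0.665  0.02 ] rect [ 580. -665.
[... 1377 characters left out ...]
2  0.026] rect [ 493. -138.] [ 28. 112.] 5 r 511.662
[208. 248.] 498 ztop 0.034 [ 0.361 -0.069  0.03 ] rect [366. -63.] [69. 63.] 49 r 371.140
[314. 257.] 412 ztop 0.030 [ 0.511 -0.276  0.026] rect [ 517. -272.] [109.  26.] 5 r 584.113
[254. 275.] 536 ztop 0.030 [ 0.365 -0.218  0.026] rect [ 368. -215.] [ 29. 110.] 20 r 425.957
[538. 305.] 1358 ztop 0.039 [ 0.681 -0.724  0.033] rect [ 696. -717.] [93. 81.] 13 r 999.758
[305. 308.] 584 ztop 0.030 [ 0.36  -0.367  0.027] rect [ 365. -362.] [111.  25.] 64 r 513.849
[364. 316.] 181 ztop 0.045 [ 0.413 -0.475  0.034] rect [ 418. -474.] [27. 29.] 79 r 631.630
[490. 323.] 436 ztop 0.021 [ 0.578 -0.666  0.019] rect [ 579. -665.] [60. 62.] 77 r 882.019
```

View pics/bars.png

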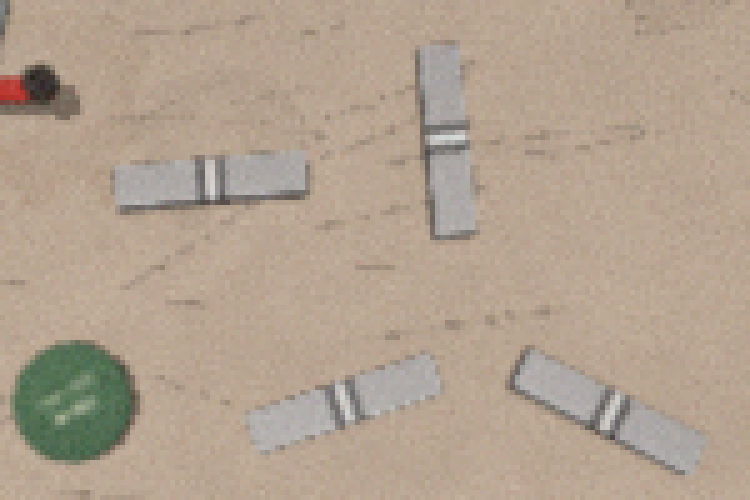

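View pics/hold.png

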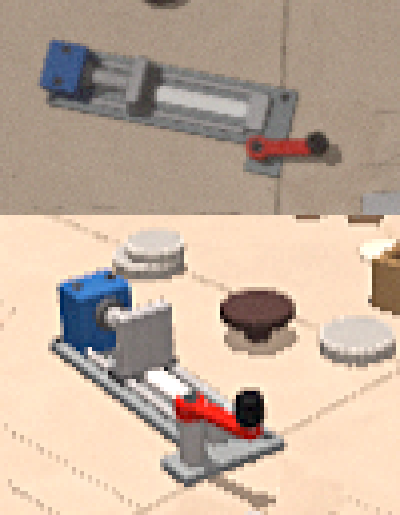

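Top crop: all four bars carry the weld band. The target bar is at full-image (314,228), base distance 0.585 m against 0.512, 0.426 and 0.514, so it is the farthest. Both views give a centre of about (0.517,-0.272) with the top at 0.030. In the holder crop the blue housing is on the left (+y), the keeper pivot on the near side, and the knob points right (open). Next is a wrist look at the holder on the way.

```bash
cat >> h.py <<'E'
def delta(p,yaw,o=None,tilt=True):
    o=o or robot.get_obs();A=R.from_euler('xyz',o['ee_rot']);B=R.from_euler('xyz',[np.pi,0,yaw])
    print('turn',np.round((A.inv()*B).as_rotvec(),3),'cm',np.round(A.inv().apply(np.array(p)-o['tool_pos'])*100,2),'t',round(float(o['time']),2))
E
python3 - <<'E'
from h import *
s=snap('wrist');print(np.round(s['T_tool_cam'],3),s['fov_y'])
delta([.52,.07,.33],1.4)
E
```

```text
[[ 0.     0.959  0.285  0.082]
 [ 1.    -0.     0.001  0.   ]
 [ 0.001  0.285 -0.959 -0.179]
 [ 0.     0.     0.     1.   ]] 71.82499995366466
turn [-1.000e-03  1.000e-03  1.512e+00] cm [-49.04 -36.32 -12.49] t 0.15
```

Emit:
move_arm(deltas=[0,0,1.1,-52.7,-34.4,-2,-1,0,0,1.1,-52.7,-34.4,-2,-1,0,0,1.1,-52.7,-34.4,-2,-1,0,0,1.1,-52.7,-34.4,-2,-1,0,0,1.1,-52.7,-34.4,-2,-1,0,0,1.1,-52.7,-34.4,-2,-1,0,0,1.1,-52.7,-34.4,-2,-1,0,0,1.1,-52.7,-34.4,-2,-1])

```text
time: 0.95
tool_pos: [0.4024, 0.2448, 0.2181]
ee_rot: [3.141, -0.0, 1.808]
wrist_force: [0.2, 0.9, -0.3]
width: 0.0941
finger_force: 0.0
```

```bash
python3 -c "
from h import *
delta([.56,.08,.22],1.4);print(robot.get_obs()['tool_pos'],robot.get_obs()['ee_rot'])"
```

```text
turn [ 0.    -0.     0.408] cm [-19.72  11.44  -0.19] t 0.95
[0.4023917  0.24477225 0.21813775] [ 3.14138941e+00 -2.75250318e-04  1.80815787e+00]
```

Emit:
move_arm(deltas=[0,0,0.4,-19.7,11.4,0,-1,0,0,0.4,-19.7,11.4,0,-1,0,0,0.4,-19.7,11.4,0,-1,0,0,0.4,-19.7,11.4,0,-1,0,0,0.4,-19.7,11.4,0,-1,0,0,0.4,-19.7,11.4,0,-1,0,0,0.4,-19.7,11.4,0,-1])

```text
time: 1.65
tool_pos: [0.559, 0.0822, 0.2174]
ee_rot: [-3.14, -0.0, 1.411]
wrist_force: [0.1, 0.3, -0.2]
width: 0.0939
finger_force: 0.0
```

Run:
```python
from h import *
s=snap('wrist');save(s,'w1');pickle.dump(s,open('w1.pkl','wb'))
W=cloud(s);np.set_printoptions(suppress=True)
def rect(m,n):
    k,l,st,c=cv2.connectedComponentsWithStats(m.astype(np.uint8))
    for i in range(1,k):
        if st[i,4]<60: continue
        P=W[l==i];r=cv2.minAreaRect((P[:,:2]*1000).astype(np.float32))
        if P[:,0].mean()<.4 or P[:,0].mean()>.68: continue
        print(n,np.round(c[i]),st[i,4],np.round(P.mean(0),4),'rect',np.round(r[0],1),np.round(r[1],1),round(r[2],1))
Z=W[...,2]
rect((Z>.006)&(Z<.014),'plate');rect((Z>.015)&(Z<.021),'ledge');rect((Z>.024)&(Z<.032),'28');rect((Z>.05)&(Z<.0595),'58');rect((Z>.0595)&(Z<.064),'61');rect((Z>.064)&(Z<.071),'67');rect((Z>.077)&(Z<.09),'knob')
```

```text
plate [295. 190.] 1990 [0.5737 0.0703 0.0098] rect [582.3 105.6] [233.3  85.2] 78.0
plate [328. 126.] 202 [0.6285 0.15   0.0095] rect [627.7 147.9] [53.4  7.4] 79.1
plate [299. 123.] 191 [0.5917 0.1593 0.0099] rect [592.2 160.1] [35.6  9.7] 78.9
plate [318. 126.] 90 [0.6157 0.1519 0.0099] rect [615.9 151.9] [29.7  4.9] 79.6
plate [296. 190.] 345 [0.5749 0.0731 0.0099] rect [574.5  71.8] [86.3  7.8] 79.3
plate [314. 191.] 341 [0.5985 0.0679 0.01  ] rect [598.5  66.7] [84.9  7.9] 79.5
plate [260. 303.] 81 [ 0.4941 -0.0944  0.0102] rect [ 499.1 -104.4] [20.8 57.8] 29.4
plate [376. 376.] 83 [ 0.66   -0.2646  0.0101] rect [ 659.8 -268. ] [31.6 16.2] 11.6
plate [292. 385.] 251 [ 0.5188 -0.2605  0.01  ] rect [ 516.8 -260.9] [109.5   6. ] 3.3
ledge [294. 132.] 277 [0.5834 0.15   0.018 ] rect [585.2 150.4] [58.5 17.8] 80.5
ledge [322. 130.] 220 [0.6194 0.1466 0.0176] rect [618.  149.6] [47.4 13. ] 82.5
ledge [305. 192.] 1313 [0.5862 0.0704 0.0172] rect [586.3  71.4] [90.4 44.3] 79.8
ledge [377. 381.] 78 [ 0.6595 -0.2666  0.0177] rect [ 659.9 -269.6] [29.8 16.3] 11.5
ledge [299. 388.] 158 [ 0.
[... 239 characters left out ...]
 0.4968 -0.1846  0.0279] rect [ 497.3 -184.4] [23.9 17.6] 3.8
28 [379. 386.] 66 [ 0.6591 -0.2638  0.0287] rect [ 660.3 -266.2] [31.1 13.4] 8.9
28 [314. 390.] 101 [ 0.5549 -0.2587  0.0269] rect [ 549.1 -257.9] [ 9.9 47.7] 83.2
58 [310. 108.] 180 [0.6045 0.1737 0.0542] rect [602.5 174.4] [11.8 37.6] 74.4
58 [278. 262.] 473 [ 0.5376 -0.0061  0.0574] rect [537.4  -8.1] [20.7 62.8] 1.5
61 [313.  88.] 1280 [0.6096 0.1939 0.0609] rect [609.4 193.6] [35.2 44.8] 78.6
61 [274. 251.] 66 [0.5365 0.0125 0.0609] rect [536.8  12.4] [11.6 11.5] 48.1
67 [310. 155.] 416 [0.5966 0.1244 0.0665] rect [596.6 124.1] [12.1 43.4] 79.0
knob [283. 297.] 184 [ 0.5383 -0.0414  0.082 ] rect [538.5 -42.6] [17.5 19.5] 37.2
```

View pics/w1.png

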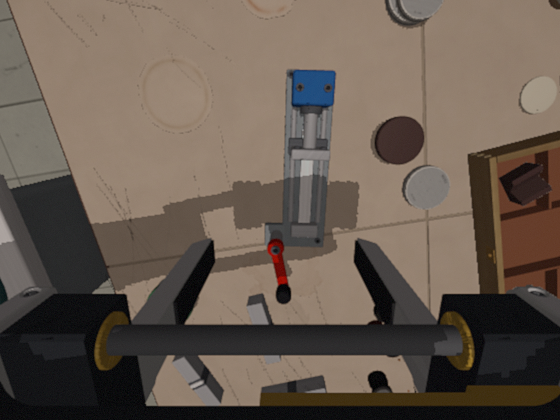

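Wrist view: the holder has its housing at (313,88), jaw at (310,155), fixed jaw at (303,231) and knob at (283,297). Seat ≈ (0.5884,0.0820) with yaw 1.381, the pivot is at (0.5365,0.0125), and the tops (28, 61, 67 mm) match the text. Going to the bar.

Emit:
move_arm(deltas=[0,0,1.2,-35.6,1.4,7,-1,0,0,1.2,-35.6,1.4,7,-1,0,0,1.2,-35.6,1.4,7,-1,0,0,1.2,-35.6,1.4,7,-1,0,0,1.2,-35.6,1.4,7,-1,0,0,1.2,-35.6,1.4,7,-1,0,0,1.2,-35.6,1.4,7,-1,0,0,1.2,-35.6,1.4,7,-1])

```text
time: 2.5
tool_pos: [0.515, -0.2736, 0.1469]
ee_rot: [-3.141, 0.002, 0.203]
wrist_force: [1.1, 1.1, -0.2]
width: 0.094
finger_force: 0.0
```

Run:
```python
from h import *
s=snap('wrist');save(s,'w2');W=cloud(s);Z=W[...,2]
m=(Z>.024)&(Z<.034)&(abs(W[...,0]-.517)<.08)&(abs(W[...,1]+.272)<.05)
P=W[m];r=cv2.minAreaRect((P[:,:2]*1000).astype(np.float32));print(m.sum(),P.mean(0),np.percentile(Z[m],[10,90]),r)
delta([r[0][0]/1000,r[0][1]/1000,.05],.07);print(robot.get_obs()['tool_pos'],robot.get_obs()['ee_rot'])
```

```text
2247 [ 0.5210842  -0.27126637  0.02765745] [0.02664955 0.02869505] ((517.9727783203125, -271.60919189453125), (109.80042266845703, 24.35041618347168), 5.092483043670654)
turn [0.    0.002 0.129] cm [ 0.34 -0.16  9.68] t 2.55
[ 0.51515717 -0.2737856   0.14684346] [3.14154884e+00 2.07849505e-03 1.98868026e-01]
```

View pics/w2.png

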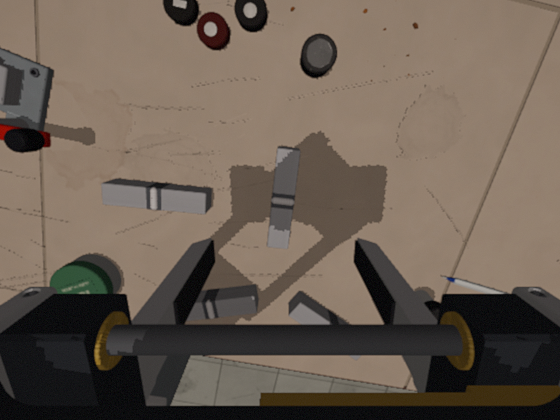

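The bar is at (283,195), weld side up. It measures (0.518,-0.2716) at 5.1°. Descending.

Emit:
move_arm(deltas=[0,0,0.11,0.3,-0.2,5,-0.4,0,0,0.11,0.3,-0.2,9,-0.4,0,0,0.11,0.3,-0.2,11,-0.4,0,0,0.11,0.3,-0.2,12.5,-0.4,0,0,0.11,0.3,-0.2,13.5,-0.4,0,0,0.11,0.3,-0.2,13.9,-0.4,0,0,0.11,0.3,-0.2,13.9,-0.4,0,0,0.11,0.3,-0.2,13.9,-0.4])

```text
time: 3.35
tool_pos: [0.5202, -0.2691, 0.0107]
ee_rot: [3.14, -0.002, 0.102]
wrist_force: [-0.6, 0.2, 0.4]
width: 0.0659
finger_force: 0.0
```

```bash
python3 -c "
from h import *
delta([.518,-.2716,.006],.089)"
```

```text
turn [ 0.002 -0.002  0.013] cm [-0.25  0.22  0.47] t 3.35
```

Emit:
move_arm(deltas=[0,0,0.01,-0.2,0.2,0.4,-0.4,0,0,0.01,-0.2,0.2,0.4,-0.4,0,0,0.01,-0.2,0.2,0.4,1,0,0,0.01,-0.2,0.2,0.4,1,0,0,0.01,-0.2,0.2,0.4,1,0,0,0.01,-0.2,0.2,0.4,1,0,0,0.01,-0.2,0.2,0.4,1,0,0,0.01,-0.2,0.2,0.4,1])

```text
time: 4.15
tool_pos: [0.5175, -0.2711, 0.0052]
ee_rot: [3.141, -0.0, 0.092]
wrist_force: [0.8, -1.3, -0.5]
width: 0.0238
finger_force: 30.0
```

```bash
python3 -c "
from h import *
o=robot.get_obs();print(o['tool_pos'],o['ee_rot'],o['width'],o['finger_force'],o['wrist_force'])"
```

```text
[ 0.51748738 -0.27110843  0.00519785] [ 3.14119246e+00 -1.90759398e-04  9.18296351e-02] 0.023752187732751916 29.998619556427002 [ 0.82161104 -1.25414375 -0.49233718]
```

Emit:
move_arm(deltas=[0,0,0,0,0,-5,1,0,0,0,0,0,-10,1,0,0,-0.3,0,0,-14,1,0,0,-1.1,9.5,-31.7,-14,1,0,0,-1.1,9.5,-31.7,-14,1,0,0,-1.1,9.5,-31.7,-14,1,0,0,-1.1,9.5,-31.7,-14,1,0,0,-1.1,9.5,-31.7,-14,1])

```text
time: 4.95
tool_pos: [0.5659, -0.0238, 0.1434]
ee_rot: [-3.139, 0.001, 0.998]
wrist_force: [0.6, -0.2, -4.2]
width: 0.0234
finger_force: 30.0
```

```bash
python3 -c "
from h import *
delta([.5827,.0525,.14],1.381);print(robot.get_obs()['width'],robot.get_obs()['wrist_force'])"
```

```text
turn [-0.003  0.001 -0.383] cm [ 7.32 -2.73  0.34] t 4.95
0.02339446730017111 [ 0.63124522 -0.22729421 -4.1829335 ]
```

Emit:
move_arm(deltas=[0,0,-0.38,7.3,-2.7,0.3,1,0,0,-0.38,7.3,-2.7,0.3,1,0,0,-0.38,7.3,-2.7,0.3,1,0,0,-0.38,7.3,-2.7,0.3,1,0,0,-0.38,7.3,-2.7,0.3,1,0,0,-0.38,7.3,-2.7,0.3,1])

```text
time: 5.55
tool_pos: [0.5838, 0.0492, 0.1415]
ee_rot: [-3.14, 0.0, 1.369]
wrist_force: [-0.4, 0.4, -4.3]
width: 0.0237
finger_force: 30.0
```

Run:
```python
from h import *
s=snap('wrist');save(s,'w3');W=cloud(s)
u=np.array([np.cos(1.381),np.sin(1.381)]);v=np.array([-u[1],u[0]])
D=W[...,:2]-[.5884,.082];a=D@u*1000;b=D@v*1000;Z=W[...,2]*1000
def st(m,n): print(n,m.sum(),'x',np.round(np.percentile(a[m],[1,50,99]),1),'y',np.round(np.percentile(b[m],[1,50,99]),1),'z',np.round(np.percentile(Z[m],[5,50,95]),1),'ang',round(cv2.minAreaRect(np.stack([a[m],b[m]],-1).astype(np.float32))[2],1))
st((Z>140)&(Z<185)&(a>-15)&(a<60)&(abs(b)<14),'bar far half')
st((Z>64)&(Z<71)&(abs(b)<60)&(a>20)&(a<80),'jaw')
st((Z>50)&(Z<64)&(a>80)&(a<150)&(abs(b)<60),'housing')
delta([.5827,.0525,.045],1.381)
```

```text
bar far half 2756 x [-14.5   5.9  21.5] y [-13.7  -2.6   8.7] z [154.2 163.9 164.9] ang 89.3
jaw 733 x [37.6 43.3 49. ] y [-21.6  -0.4  21.6] z [65.1 66.5 67.6] ang 0.7
housing 3119 x [ 88.6 111.6 131. ] y [-22.1   0.1  22.4] z [53.2 60.3 62.5] ang 0.6
turn [-0.001  0.    -0.012] cm [ 0.3  -0.18  9.68] t 5.6
```

View pics/w3.png

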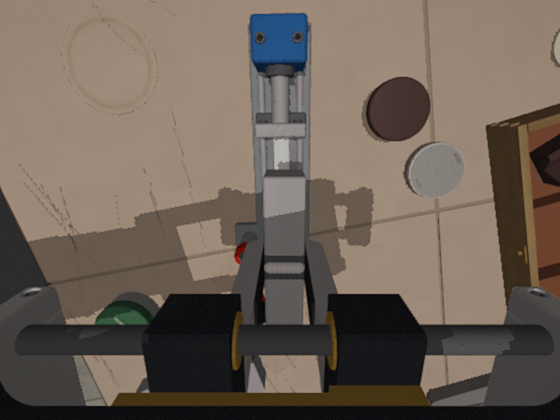

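View: bar (285,220) lined up with the jaw (280,130) and hovering. Offset is within 3 mm and will be corrected during the descent.

Emit:
move_arm(deltas=[0,0,-0.012,0.3,-0.2,0,1,0,0,-0.012,0.3,-0.2,4,1,0,0,-0.012,0.3,-0.2,8,1,0,0,-0.012,0.3,-0.2,9.5,1,0,0,-0.012,0.3,-0.2,10.2,1,0,0,-0.012,0.3,-0.2,10.2,1,0,0,-0.012,0.3,-0.2,10.2,1])

```text
time: 6.3
tool_pos: [0.5846, 0.0533, 0.0425]
ee_rot: [3.138, -0.001, 1.384]
wrist_force: [0.4, -0.2, -4.1]
width: 0.0241
finger_force: 30.0
```

```bash
cat >> h.py <<'E'
def seatpos():
    o=robot.get_obs();c,s_=np.cos(1.381),np.sin(1.381);d=o['tool_pos'][:2]-[.5884,.082]
    print('seat x %.1f y %.1f tcpz %.1f'%(1000*(d@[c,s_]),1000*(d@[-s_,c]),1000*o['tool_pos'][2]),'rot',np.round(o['ee_rot'],3),'F seat',np.round([o['wrist_force'][:2]@[c,s_],o['wrist_force'][:2]@[-s_,c],o['wrist_force'][2]],1),'w',round(float(o['width']),4),round(float(o['finger_force']),1),'t',round(float(o['time']),2))
E
python3 -c "
from h import *
seatpos()"
```

```text
seat x -28.9 y -1.7 tcpz 42.5 rot [ 3.138e+00 -1.000e-03  1.384e+00] F seat [-0.1 -0.4 -4.1] w 0.0241 30.0 t 6.3
```

Emit:
move_arm(deltas=[0,0,0,0.3,-0.15,0.4,1,0,0,0,0.8,-0.15,0.4,1,0,0,0,1.3,-0.15,0.4,1,0,0,0,1.8,-0.15,0.4,1,0,0,0,2.3,-0.15,0.4,1,0,0,0,2.8,-0.15,0.4,1,0,0,0,3.3,-0.15,0.4,1,0,0,0,3.4,-0.15,0.4,1])

```text
time: 7.1
tool_pos: [0.5878, 0.0849, 0.0371]
ee_rot: [3.141, 0.005, 1.384]
wrist_force: [-3.5, -7.6, -1.1]
width: 0.0237
finger_force: 30.0
```

```bash
python3 -c "
from h import *
seatpos()
s=snap('wrist');save(s,'w4');W=cloud(s)
u=np.array([np.cos(1.381),np.sin(1.381)]);v=np.array([-u[1],u[0]])
D=W[...,:2]-[.5884,.082];a=D@u*1000;b=D@v*1000;Z=W[...,2]*1000
m=(Z>64.5)&(Z<71)&(abs(b)>15)&(abs(b)<24)&(a>30)&(a<95);print('jaw x',np.percentile(a[m],[2,50,98]),m.sum())
m=(Z>53)&(Z<75)&(abs(b)<14)&(a>12)&(a<53);print('bar z',np.percentile(Z[m],[5,50,95]),np.percentile(b[m],[2,50,98]))
for x in (15,25,35,45): 
  n=m&(abs(a-x)<3);print(x,np.median(Z[n]),np.percentile(b[n],[3,97]))
"
```

```text
seat x 2.7 y 1.2 tcpz 37.1 rot [3.141 0.005 1.384] F seat [-8.1  2.  -1.1] w 0.0237 30.0 t 7.1
jaw x [57.30252155 63.3305122  68.68094087] 575
bar z [58.42656544 59.47641652 60.50676639] [-11.18502638   0.16353616  11.85026321]
15 59.56743497686495 [-13.45102704  11.69262055]
25 59.46021846944935 [-10.89422262  11.63992917]
35 59.50661487600957 [-10.67188643  11.4648905 ]
45 59.44597763349161 [-10.45461436  11.40692575]
```

The jaw is pressed back about 20 mm and the bar is level (top 59.5). I'll add 2 mm more and lower it.

Emit:
move_arm(deltas=[0,0,0,0.2,0,0,1,0,0,0,0.25,0,0,1,0,0,0,0.25,0,0.4,1,0,0,0,0.25,0,0.8,1,0,0,0,0.25,0,1.1,1,0,0,0,0.25,0,1.3,1,0,0,0,0.25,0,1.3,1])

```text
time: 7.85
tool_pos: [0.5888, 0.0867, 0.0241]
ee_rot: [3.14, 0.005, 1.383]
wrist_force: [-0.6, -7.2, -2.5]
width: 0.0241
finger_force: 30.0
```

```bash
cat > m.py <<'E'
from h import *
def look(nm):
    seatpos()
    s=snap('wrist');save(s,nm);W=cloud(s)
    u=np.array([np.cos(1.381),np.sin(1.381)]);v=np.array([-u[1],u[0]])
    D=W[...,:2]-[.5884,.082];a=D@u*1000;b=D@v*1000;Z=W[...,2]*1000
    m=(Z>64.5)&(Z<71)&(abs(b)>15)&(abs(b)<24)&(a>30)&(a<95);print('jaw x',np.percentile(a[m],[2,50,98]),m.sum())
    m=(Z>40)&(Z<62)&(abs(b)<14)
    for x in (15,25,35,45):
      n=m&(abs(a-x)<3)
      if n.sum()>5: print(x,np.median(Z[n]),np.percentile(b[n],[3,97]))
    return s,a,b,Z
E
python3 -c "
from m import *
look('w5')"
```

```text
seat x 4.7 y 0.5 tcpz 24.1 rot [3.14  0.005 1.383] F seat [-7.2 -0.7 -2.5] w 0.0241 30.0 t 7.85
jaw x [59.44025326 65.43535842 70.84678028] 679
15 46.794341264332935 [-13.69861436  13.3137918 ]
25 46.5043299797403 [-11.53955171  11.05040372]
35 46.435569047740245 [-11.36411792  10.86655919]
45 46.47461931904024 [-11.13013929  10.71300971]
```

Emit:
move_arm(deltas=[0,0,0,0,0,0.1,1,0,0,0,-0.2,0,0.1,1,0,0,0,-0.4,0,0.1,1,0,0,0,-0.4,0,0.1,1,0,0,0,-0.4,0,0.1,-0.5,0,0,0,-0.4,0,0.1,-0.5,0,0,0,-0.4,0,0.1,-0.5,0,0,0,-0.4,0,0.1,-0.5])

```text
time: 8.7
tool_pos: [0.588, 0.0861, 0.0228]
ee_rot: [3.14, -0.001, 1.384]
wrist_force: [0.7, 0.4, 0.3]
width: 0.0522
finger_force: 0.0
```

```bash
python3 -c "
from m import *
look('w6')"
```

```text
seat x 4.0 y 1.2 tcpz 22.8 rot [ 3.140e+00 -1.000e-03  1.384e+00] F seat [ 0.5 -0.6  0.3] w 0.0522 0.0 t 8.7
jaw x [56.04996888 61.8235162  67.11472728] 667
15 45.85583243511728 [-11.63917263  10.68497823]
25 45.81514866157146 [-11.40473904  10.51680257]
35 45.81995122575311 [-11.18918762  10.95262394]
45 45.7791942767681 [-11.4912828   10.80661461]
```

The bar is clamped: top at 45.8 mm, jaw moved back about 18 mm, lateral offset under 1 mm. Lifting away and going over the knob.

Emit:
move_arm(deltas=[0,0,0,0,0,-3,-0.5,0,0,0,0,0,-8,-0.5,0,0,0,0,0,-13,-0.5,0,0,0,-5,-1,-13,-0.5,0,0,0,-10,-2,-13,-0.5,0,0,0,-13.6,-2.5,-13,-0.5,0,0,0,-13.6,-2.5,-13,-0.5,0,0,0,-13.6,-2.5,-13,-0.5])

```text
time: 9.55
tool_pos: [0.5377, -0.0436, 0.1524]
ee_rot: [3.141, -0.001, 1.382]
wrist_force: [0.3, 0.5, 0.3]
width: 0.0707
finger_force: 0.0
```

Run:
```python
from m import *
s,a,b,Z=look('w7');W=cloud(s)
m=(Z>78)&(Z<88)&(np.hypot(W[...,0]-.5384,W[...,1]+.0425)<.025);r=cv2.minAreaRect((W[m][:,:2]*1000).astype(np.float32));print('knob',m.sum(),r,W[m].mean(0))
m=(Z>40)&(Z<50)&(abs(b)<20)&(a>-60)&(a<58);print('bar',cv2.minAreaRect(np.stack([a[m],b[m]],-1).astype(np.float32)))
k=r[0];delta([k[0]/1000,k[1]/1000,.064],1.381)
```

```text
seat x -132.9 y 26.1 tcpz 152.4 rot [ 3.141e+00 -1.000e-03  1.382e+00] F seat [ 0.5 -0.2  0.3] w 0.0707 0.0 t 9.55Traceback (most recent call last):
  File "<stdin>", line 2, in <module>
  File "m.py", line 7, in look
    m=(Z>64.5)&(Z<71)&(abs(b)>15)&(abs(b)<24)&(a>30)&(a<95);print('jaw x',np.percentile(a[m],[2,50,98]),m.sum())
                                                                          ~~~~~~~~~~~~~^^^^^^^^^^^^^^^^
    return _quantile_unchecked(
        a, q, axis, out, overwrite_input, method, keepdims, weights)
    return _ureduce(a,
                    func=_quantile_ureduce_func,
    ...<5 lines>...
                    overwrite_input=overwrite_input,
                    method=method)
    r = func(a, **kwargs)
    result = _quantile(arr,
                       quantiles=q,
    ...<2 lines>...
                       out=out,
                       weights=wgt)
    slices_having_nans = np.isnan(arr[-1, ...])
                                  ~~~^^^^^^^^^
IndexError: index -1 is out of bounds for axis 0 with size 0
```

View pics/w7.png

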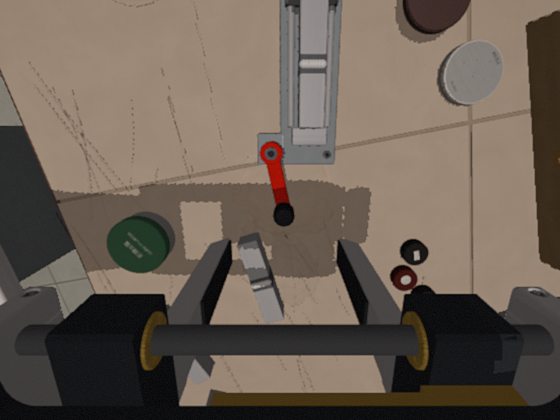

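The bar sits on the ledge at (313,62), and the knob is at (284,215) between the fingers.

Run:
```python
from h import *
s=snap('wrist');W=cloud(s);Z=W[...,2]*1000
m=(Z>78)&(Z<88)&(np.hypot(W[...,0]-.5384,W[...,1]+.0425)<.025);r=cv2.minAreaRect((W[m][:,:2]*1000).astype(np.float32));print('knob',m.sum(),r,W[m].mean(0))
k=r[0];delta([k[0]/1000,k[1]/1000,.064],1.381)
```

```text
knob 343 ((538.22802734375, -43.00094985961914), (18.667591094970703, 18.357425689697266), 78.7565689086914) [ 0.53837602 -0.0422908   0.08209286]
turn [ 0.    -0.001  0.004] cm [-0.06  0.04  8.81] t 9.65
```

Emit:
move_arm(deltas=[0,0,0,0,0,4,-0.5,0,0,0,0,0,7,-0.5,0,0,0,0,0,8.7,-0.5,0,0,0,0,0,8.7,-0.5,0,0,0,0,0,8.7,1,0,0,0,0,0,8.7,1,0,0,0,0,0,8.7,1,0,0,0,0,0,8.7,1])

```text
time: 10.45
tool_pos: [0.5385, -0.0434, 0.0665]
ee_rot: [3.139, -0.0, 1.384]
wrist_force: [0.1, 0.1, -0.2]
width: 0.0417
finger_force: 0.0
```

Run:
```python
from h import *
seatpos();o=robot.get_obs();p=np.array([.5365,.0125]);k=o['tool_pos'][:2]-p;a0=np.arctan2(k[1],k[0]);r=np.hypot(*k);print(o['tool_pos'],np.degrees(a0),r)
A=R.from_euler('xyz',o['ee_rot']).inv()
for d in range(10,140,10):
    q=p+.056*np.array([np.cos(a0+np.radians(d)),np.sin(a0+np.radians(d))])
    print(d,np.round(A.apply(np.r_[q-o['tool_pos'][:2],0])*100,2))
```

```text
seat x -132.6 y 25.4 tcpz 66.5 rot [ 3.139 -0.     1.384] F seat [ 0.1 -0.1 -0.2] w 0.0417 0.0 t 10.45
[ 0.53847266 -0.04344208  0.06648421] -87.98044659870573 0.05597685395016982
10 [0.29 0.93 0.  ]
20 [0.75 1.79 0.  ]
30 [1.35 2.57 0.01]
40 [2.07 3.22 0.01]
50 [2.89 3.74 0.01]
60 [3.8  4.11 0.01]
70 [4.75 4.32 0.01]
80 [5.73 4.36 0.01]
90 [6.69 4.23 0.01]
100 [7.62 3.93 0.01]
110 [8.49 3.48 0.01]
120 [9.26 2.88 0.01]
130 [9.92 2.16 0.01]
```

Emit:
move_arm(deltas=[0,0,0,0,0,0,1,0,0,0,0,0,0,1,0,0,0,0,0,0,1,0,0,0,0,0,0,1,0,0,0,0.3,0.9,0,1,0,0,0,0.75,1.8,0,1,0,0,0,1.35,2.6,0,1,0,0,0,2.05,3.2,0,1])

```text
time: 11.25
tool_pos: [0.5739, -0.0287, 0.0653]
ee_rot: [-3.142, -0.0, 1.384]
wrist_force: [-1.2, 0.6, 2.9]
width: 0.0189
finger_force: 30.0
```

```bash
cat > k.py <<'E'
from h import *
seatpos();o=robot.get_obs();p=np.array([.5365,.0125]);k=o['tool_pos'][:2]-p;a0=np.arctan2(k[1],k[0]);r=np.hypot(*k);print(np.degrees(a0)-79.1,r)
A=R.from_euler('xyz',o['ee_rot']).inv()
for d in range(10,110,10):
    q=p+.056*np.array([np.cos(a0+np.radians(d)),np.sin(a0+np.radians(d))])
    print(d,np.round(A.apply(np.r_[q-o['tool_pos'][:2],0])*100,2))
E
python3 k.py
```

```text
seat x -111.5 y -6.6 tcpz 65.3 rot [-3.142 -0.     1.384] F seat [0.4 1.3 2.9] w 0.0189 30.0 t 11.25
-126.89701166125812 0.055651541814178335
10 [0.81 0.55 0.  ]
20 [1.71 0.91 0.  ]
30 [2.67 1.12 0.  ]
40 [3.64 1.15 0.  ]
50 [4.61 1.02 0.  ]
60 [5.54 0.72 0.  ]
70 [6.4  0.26 0.  ]
80 [ 7.17 -0.34  0.  ]
90 [ 7.82 -1.06  0.  ]
100 [ 8.34 -1.89  0.  ]
```

Emit:
move_arm(deltas=[0,0,0,0.8,0.55,0,1,0,0,0,1.7,0.9,0,1,0,0,0,2.65,1.1,0,1,0,0,0,3.65,1.15,0,1,0,0,0,4.6,1.0,0,1,0,0,0,5.1,0.9,0,1,0,0,0,5.55,0.7,0,1,0,0,0,5.55,0.7,0,1])

```text
time: 12.05
tool_pos: [0.5904, 0.0251, 0.0654]
ee_rot: [3.14, -0.002, 1.385]
wrist_force: [1.2, 1.0, 2.9]
width: 0.0188
finger_force: 30.0
```

```bash
python3 k.py
```

```text
seat x -55.5 y -12.7 tcpz 65.4 rot [ 3.140e+00 -2.000e-03  1.385e+00] F seat [ 1.2 -1.   2.9] w 0.0188 30.0 t 12.05
-65.91735670028926 0.05538307952651107
10 [ 0.88 -0.41  0.  ]
20 [ 1.64 -1.03  0.  ]
30 [ 2.28 -1.76  0.  ]
40 [ 2.79 -2.6   0.  ]
50 [ 3.14 -3.51  0.  ]
60 [ 3.33 -4.47 -0.  ]
70 [ 3.35 -5.44 -0.  ]
80 [ 3.2  -6.41 -0.  ]
90 [ 2.88 -7.33 -0.  ]
100 [ 2.41 -8.18 -0.01]
```

Emit:
move_arm(deltas=[0,0,0,0.4,-0.2,0,1,0,0,0,0.9,-0.4,0,1,0,0,0,0.9,-0.4,0,1])

```text
time: 12.35
tool_pos: [0.5875, 0.0343, 0.0653]
ee_rot: [-3.141, -0.001, 1.384]
wrist_force: [-0.5, 0.9, 3.4]
width: 0.0195
finger_force: 30.0
```

```bash
python3 k.py | head -3
```

```text
seat x -47.0 y -8.1 tcpz 65.3 rot [-3.141e+00 -1.000e-03  1.384e+00] F seat [0.8 0.6 3.4] w 0.0195 30.0 t 12.35
-55.95886951993202 0.055434064536637885
10 [ 0.79 -0.57  0.  ]
```

Emit:
move_arm(deltas=[0,0,0,0.4,-0.3,0,1,0,0,0,0.8,-0.6,0,1,0,0,0,0.8,-0.6,0,1])

```text
time: 12.65
tool_pos: [0.5827, 0.0432, 0.0653]
ee_rot: [-3.141, -0.0, 1.384]
wrist_force: [-0.8, -0.2, 3.3]
width: 0.0187
finger_force: 30.0
```

```bash
python3 k.py | head -3
```

```text
seat x -39.1 y -1.7 tcpz 65.3 rot [-3.141 -0.     1.384] F seat [-0.4  0.8  3.3] w 0.0187 30.0 t 12.65
-45.48167462412039 0.05552183976595464
10 [ 0.67 -0.71  0.  ]
```

Emit:
move_arm(deltas=[0,0,0,0.3,-0.3,0,1,0,0,0,0.65,-0.7,0,1,0,0,0,0.65,-0.7,0,1])

```text
time: 12.95
tool_pos: [0.5818, 0.0446, 0.0655]
ee_rot: [3.13, 0.009, 1.382]
wrist_force: [9.8, -13.3, -3.0]
width: 0.0189
finger_force: 30.0
```

```bash
python3 k.py | head -3
```

```text
seat x -38.0 y -0.6 tcpz 65.5 rot [3.13  0.009 1.382] F seat [-11.3 -12.1  -3. ] w 0.0189 30.0 t 12.95
-43.793063967472285 0.05548301785232452
10 [ 0.65 -0.72 -0.01]
```

The stop is reached, with force rising to about 17 N. I'll back the command off, let go and rise.

Emit:
move_arm(deltas=[0,0,0,-0.3,0.35,0,1,0,0,0,-0.5,0.55,0,1,0,0,0,-0.5,0.55,0,-0.5,0,0,0,-0.5,0.55,0,-0.5,0,0,0,-0.5,0.55,0,-0.5,0,0,0,-0.5,0.55,0,-0.5,0,0,0,-0.5,0.55,-2,-0.5,0,0,0,-0.5,0.55,-5,-0.5])

```text
time: 13.75
tool_pos: [0.5801, 0.0447, 0.1128]
ee_rot: [-3.135, 0.001, 1.384]
wrist_force: [-0.1, -0.1, 0.4]
width: 0.0634
finger_force: 0.0
```

Emit:
move_arm(deltas=[0,0,0,-4,0,-5,-0.5,0,0,0,-8,0,-9,-0.5,0,0,0,-8,0,-9,-0.5,0,0,0,-8,0,-9,-0.5])

```text
time: 14.15
tool_pos: [0.5685, -0.0357, 0.208]
ee_rot: [3.136, -0.0, 1.381]
wrist_force: [0.8, 0.1, 0.8]
width: 0.0703
finger_force: 0.0
```

Run:
```python
from h import *
seatpos()
s=snap('wrist');save(s,'w8');W=cloud(s);Z=W[...,2]*1000
u=np.array([np.cos(1.381),np.sin(1.381)]);v=np.array([-u[1],u[0]])
D=W[...,:2]-[.5884,.082];a=D@u*1000;b=D@v*1000
m=(Z>78)&(Z<88)&(abs(a+38)<30)&(abs(b)<30);k=[a[m].mean(),b[m].mean()];print('knob',m.sum(),k,np.degrees(np.arctan2(k[1]-38,k[0]+78)))
m=(Z>40)&(Z<50)&(abs(b)<16)&(a>-30)&(a<58);print('bar',cv2.minAreaRect(np.stack([a[m],b[m]],-1).astype(np.float32)),np.percentile(Z[m],[5,50,95]))
m=(Z>64.5)&(Z<71)&(abs(b)<24)&(a>40)&(a<80);print('jaw',np.percentile(a[m],[2,98]))
```

```text
seat x -119.3 y -2.6 tcpz 208.0 rot [ 3.136 -0.     1.381] F seat [ 0.3 -0.8  0.8] w 0.0703 0.0 t 14.15
knob 299 [np.float64(-38.47553964267732), np.float64(-1.8987287360246798)] -45.26999469579081
bar ((12.72883415222168, 0.06949329376220703), (85.25051879882812, 31.312116622924805), 0.27875813841819763) [44.4912733  45.86190453 47.69021859]
jaw [55.12518005 65.99896224]
```

View pics/w8.png

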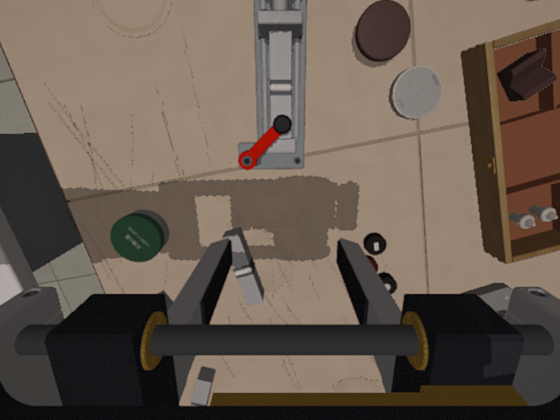

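The keeper lies slantwise over the bar end, with the knob at (282,124), within about 1.5° of where it stopped. The bar is clamped, and the tool is clear at 0.2 m.

```bash
python3 -c "
from bench import robot
print(robot.close_job())"
```

```text
the job is handed in; nothing more can be done
None
```

I've handed in the job at about 14 s of the 58 s limit; no verdict came back. By my last measurements, the farthest bar is clamped weld side up on the ledge, the keeper is within about 1.5° of where it stopped, and the arm is clear without going near the tin, magnifier, eyepiece or disc block.

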